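# Clamp a thin strip in the quick-release rail clamp

## Robot

A 7-joint arm with a two-finger parallel gripper is mounted at the origin on the work surface; the furniture and walls round the work are solid. World frame = base frame: x ahead of the robot, y to its left, z up, the work surface at z = 0. Lengths are in m, angles in rad, forces in N, time in s.
With the tool pointing down it reaches from about 0.35 to 0.9 m from the base axis. Payload 8.1 kg.
Tool frame: the origin (TCP) lies midway between the tips of the shut fingers; the grasp point (between the pads) lies 19 mm behind it; z points along the fingers, y is the line along which they close (so a half turn about z gives the same grasp; the last joint's range is limited). The gripper opens to 92 mm and grips with 3 to 60 N. Pads are 19 mm wide; open, the fingers measure 130 mm over their backs; the gripper's body (75 mm by 190 mm) begins 47 mm behind the grasp point.
Start: joints at [-0.103, 0.434, 0.025, 1.573, -0.012, 1.134, -0.075], TCP at [0.625, -0, 0.227] pointing down, gripper open.
Joint ranges: [-2.62, 2.62], [-0.44, 2.09], [-1.27, 1.32], [0.08, 2.57], [-1.32, 4.46], [0.12, 2], [-2.74, 2.74]. Speed limits (rad/s): [2.22, 2.22, 3.01, 3.01, 3.14, 3.14, 3.14].

## Interface

Orientations are given as a rotation vector (axis times angle).
In Python, from cell import arm gives the robot as it stands.
- The arm moves only by the tool carry_out, never from a script. Its arguments are lists of equal length, an entry for each row: "claw": the finger opening in cm, from 0 to 9.18; "delta_pos": the shift along the tool's x, y, z in cm, a list of three; "angular": the turn, a rotation vector about the tool's x, y, z in rad, a list of three. In form: {"claw": [claw, ...], "delta_pos": [[dx, dy, dz], ...], "angular": [[ax, ay, az], ...]}. A call has 1 to 20 rows; each row shifts and turns the commanded pose from where the row before left it, along the tool's axes as they then stand; what a row does not reach is not made up. A row lasts 1/10 s, in which the tool goes at most 50 mm and 8.59 degrees, less where a joint would pass 70% of its speed; a pose out of reach is approached as far as the arm can. A call with a gripper value outside its range is refused whole. The fingers move at their own pace and stop on an object; "force" is the grip in N (left out, the last holds). Time passes only in rows, so rows that do not move let the fingers close. It gives the time, the measured TCP pose, the force, the opening and the grip force at its end, in the units of the state.
- arm.observe(): the state, without advancing time (a new reading comes with each control period).
- arm.get_image(name): name is "scene" or "side" or "wrist"; returns a dict with "frame" (384x512x3 uint8, red, green, blue), "mtx" (3x3 intrinsics, pixels), "T" (4x4, takes a point from camera to world coordinates). Camera axes: x right, y down, z forward; pixel columns grow to the right and rows downward; lengths in m; the calibration is good to about 2 mm. A picture is of the moment at which its call begins. There is no depth.
- arm.sign_off(): hands the job in; it is judged then, once.
Trained networks look in a picture, given as the dict that the camera call returned (one of the last four; its "shot" number tells which), for a name from the list of things; names that differ only in an ending like _2 or _b are one class to them, and where a whole thing is asked for, a point or a joint stands for the part that bears it (a point fixed in the world has none). Each returns a list of dicts, best first, with "conf" (0 to 1); they miss things now and then, are a little off and sometimes report something else, mostly with a low value. They report only what shows in the picture. A call takes as long as a camera call.
- arm.look_for(label, picture): "centre" ([column, row] as shares, 0 to 1, of the picture: columns of its width, rows of its height, amid what is visible of it).
- arm.trace(label, picture): "region" (384x512 bool, what is visible of it) and "centre" ([column, row] as shares, 0 to 1, of the picture: columns of its width, rows of its height, amid what is visible of it).
- arm.place_of(label, picture): "centre" ([column, row] as shares, 0 to 1, of the picture: columns of its width, rows of its height: a listed point, or the origin of a listed thing).
The state is a dict: "clock": time; "joints": joint angles; "dq": joint speeds; "joint_efforts": joint torques, N m; "position": TCP position; "ee_rot": TCP orientation; "force": force on the tool from outside, world axes, zero at the start; "ft_torque": the same for the moment, N m; "width": opening from 0.0 (shut) to 1.0 (fully open); "gripper_force": force on a finger pad.
Only numpy, scipy, OpenCV 4.12 (cv2) and the standard library are available. Lean on these libraries where they do the work, as an engineer would, in place of code of your own. Each camera call takes 0.05 s, during which the arm holds its last target. There are 200 camera calls.

## Task

Clamp the white strip lengthwise in the rail clamp: press the black release tab so that the brake shoe at the other end of the rocker tips up off the rail and, keeping it pressed, slide the jaw along until its rubber pad has pushed the strip home against the end screw and presses lightly on it. With that light pressure kept up, let the tab come up so that the brake holds the strip clamped, then let go. The thin strip must not be squeezed hard, the jaw must never be dragged with its brake on, and the other things are to stay where they lie.

Things in the scene. Friction and masses are not known exactly. Their poses are not given: they have to be found in the camera images.
- rail: rail clamp fixed to the table: plywood base 110 x 420 x 9 (x -45 to +65), on it along y an aluminium bar (x 15 to 60, top z 31) and, on the robot's side of the bar, a lane (x -9 to 15, floor z 9) with a 6 high outer lip. Origin: centre of the base's underside, x across, y along the rail towards the end block. It does not move
- end_face (a point): middle of the lane side of the dark end block (38 x 24 x 30), at rail x 1, y 180, z 16.5. From here a round steel screw head, diameter 13, stands out into the lane towards the strip by 3 to 28 mm: set differently each time, and not measured. It stays put
- carriage (a joint): m, red jaw carriage sliding on the bar. Grows towards the end block (rail +y), 0 to 0.19. The unpressed pad's face lies at rail y = -0.135 + value. Slides with about 1 N with the brake off; the brake holds it against about 13 N
- rocker (a joint): rad, sprung rocker on the carriage, pivot along the rail's y at rail x 22, z 53. 0: brake shoe down on the rail (locked). Grows as the tab is pressed; shoe clear above 0.03, hard stop at 0.15. The tab takes about 10 N to start and 13 N at the hard stop, and springs back when let go
- tab (a point): middle of the top of the black tab plate, the robot-side end of the rocker, 60 from the pivot; 56 above the table when locked, 9 lower at the hard stop. Plate 34 (rail x) by 66 (rail y). On its middle a fin, 10 thick (rail y), 24 long (rail x), 22 tall: fingers straddle it along the rail's y, the tips press the plate beside it, and pushing the fin slides the carriage
- pad_face (a point): middle of the face, towards the strip, of the jaw's black rubber pad (23 wide, rail z 10 to 30), at rail x 1, z 13; moves with the carriage. The tab lies 43 from it in rail -y. The pad gives 1 mm for each 6 N; when the brake takes over, the pressure on the strip may drop by up to 2 N
- strip: white strip 20 x 170 x 8, about 17 g, loose in the lane, long axis (its y) along the rail's y, origin at the centre of its underside. Clamped with under 2 N it is loose, with over 10 N it bows; 5 to 7 N while pushing is right
- marker_blue: blue marker pen 12 x 130 x 14, long axis along its y, a bystander; origin at the centre of its underside
- spanner: steel combination spanner 39 x 224 x 9, long axis along its y, a bystander; origin at the centre of its underside
- strip_wood: bare wooden strip 20 x 300 x 12, long axis along its y, a bystander; origin at the centre of its underside
- hex_nut_0: steel hexagon nut 21 x 24 x 11, a bystander; origin at the centre of its underside
- hex_nut_1: steel hexagon nut 23 x 26 x 11, a bystander; origin at the centre of its underside

How it is judged:
On the way, in this order (a step that is already met when the one before it is completed fails the run):
1. the tab is pressed down and the brake shoe is clear of the rail (value of joint rocker above 0.05 rad), for 0.2 s.
2. with the tab still pressed, the pad has pushed the strip home and presses on it (value of joint rocker above 0.03 rad and contact force between carriage and strip above 2 N), for 0.3 s.
At the end, for the whole second after the job is handed in: The tab is up and the brake shoe down on the rail (rocker under 0.02 rad); the strip lies flat and straight in the lane, at rest, clamped lengthwise between the end screw and the jaw's pad, which presses on it with more than 2 N (value of joint rocker below 0.02 rad and contact force between carriage and strip above 2 N and z of strip in the frame of rail below 0.012 m and angle between the y axis of strip and the y axis of rail, either way round below 0.05 rad and linear speed of strip below 0.01 m/s); the robot touches nothing.
It fails at once if the jaw squeezes the strip with more than 10 N (contact force between carriage and strip above 10 N).
It fails at once if the jaw is dragged along with its brake shoe on the rail (value of joint rocker below -0.001 rad and (velocity of joint carriage above 0.02 m/s or velocity of joint carriage below -0.02 m/s)).
It fails at once if a bystander is moved by more than 20 mm (distance of any of marker_blue, spanner, strip_wood, hex_nut_0, hex_nut_1 from where it was at the start of the episode above 0.02 m).
It also fails if it takes over 51 s, if anything falls off the work surface, if the arm or the gripper's body presses on something with over 40 N, if the wrist force passes 120 N, or if a joint passes its speed limit or range.

## Working session

There is one attempt and no reset: what is moved stays moved. The work goes in short steps, Python scripts to look and compute and a tool call to move; the robot and the scene stay as the last step left them, time stands still between calls to the robot, and variables do not carry over. Pictures are saved under pics/ and viewed, at most 10 in all, crops included, and the job is handed in when it is done.

Besides the shell and the picture viewer there is one more tool, called after ">>>" as name(argument=value, ...), one argument or row to a line, values as JSON. carry_out: Moves the arm, as the interface text tells. Its arguments: {"type":"object","properties":{"claw":{"type":"array","items":{"type":"number"}},"delta_pos":{"type":"array","items":{"type":"array","items":{"type":"number"}}},"angular":{"type":"array","items":{"type":"array","items":{"type":"number"}}},"force":{"type":"number"}},"required":["claw","delta_pos","angular"]}

```bash
mkdir -p pics
cat > h.py <<'E'
import numpy as np, cv2
from cell import arm
def ray(p,c):
    u=np.array([c[0]*512,c[1]*384,1.]); d=p["T"][:3,:3]@np.linalg.inv(p["mtx"])@u
    return p["T"][:3,3],d
def at_z(p,c,z):
    o,d=ray(p,c); return o+d*(z-o[2])/d[2]
def tri(rs):
    A=0;b=0
    for o,d in rs:
        d=d/np.linalg.norm(d);P=np.eye(3)-np.outer(d,d);A=A+P;b=b+P@o
    return np.linalg.solve(A,b)
E
python3 - <<'E'
from h import *
np.set_printoptions(precision=4,suppress=True)
P={}
for n in ["scene","side","wrist"]:
    p=P[n]=arm.get_image(n)
    print(n,p["T"][:3,3])
    for l in ["rail","end_face","tab","pad_face","strip"]:
        try: r=arm.place_of(l,p)
        except Exception as e: print(l,e);continue
        z={"rail":0,"end_face":.0165,"tab":.056,"pad_face":.013,"strip":.009}[l]
        for q in r[:2]: print(n,l,np.round(q["conf"],2),np.round(np.array(q["centre"])*[512,384],1),at_z(p,q["centre"],z))
im=np.vstack([P["scene"]["frame"],P["side"]["frame"]])
cv2.imwrite("pics/a.png",cv2.resize(np.hstack([P["scene"]["frame"],P["side"]["frame"]])[:,:,::-1],(800,300)))
cv2.imwrite("pics/b.png",cv2.resize(P["scene"]["frame"],(800,600))[:,:,::-1])
cv2.imwrite("pics/c.png",P["wrist"]["frame"][:,:,::-1])
s=arm.observe();print(s)
E
```

```text
scene [-0.1168  0.4739  0.85  ]
scene rail 0.84 [257.6 191. ] [ 0.5422  0.1217 -0.    ]
scene end_face 0.97 [184.5 209.9] [0.5628 0.3107 0.0165]
scene end_face 0.33 [148.3 277.4] [0.4291 0.45   0.0165]
scene tab 0.76 [304.2 177.6] [0.4812 0.0257 0.056 ]
scene pad_face 0.29 [184.2 209.5] [0.5671 0.3102 0.013 ]
scene strip 0.96 [236.1 195.1] [0.5496 0.1786 0.009 ]
side [0.5451 1.0186 0.6175]
side rail 0.98 [253.5 206.2] [0.5243 0.1324 0.    ]
side rail 0.67 [272.9 166.8] [ 0.4677 -0.0557  0.    ]
side end_face 0.93 [234.  244.7] [0.5677 0.2946 0.0165]
side tab 0.7 [270.8 162.2] [0.4787 0.0184 0.056 ]
side pad_face 0.44 [254.7 186.3] [0.52   0.0642 0.013 ]
side strip 0.83 [244.5 210.7] [0.5458 0.1633 0.009 ]
wrist [0.6247 0.0672 0.3847]
wrist rail 0.56 [184.1  78.9] [0.5304 0.1298 0.    ]
wrist tab 0.66 [134.4 159.1] [0.4773 0.0297 0.056 ]
wrist pad_face 0.46 [178.8 129.7] [0.5222 0.0642 0.013 ]
wrist strip 0.94 [191.4  40.9] [0.5447 0.1728 0.009 ]
wrist strip 0.58 [180.3 127. ] [0.5234 0.0677 0.009 ]
{'clock': 0.9, 'joints': array([-0.1026,  0.4345,  0.025 ,  1.5732, -0.0116,  1.134 , -0.0751]), 'dq': array([-0.0006, -0.0009,  0.0003, -0.0005, -0.0005, -0.0018, -0.0001]), 'joint_efforts': array([ -0.0002, -66.7652,   0.9834, -31.481 ,  -0.0608,   0.0324,
        -0.    ]), 'position': array([ 0.625 , -0.    ,  0.2268]), 'ee_rot': array([2.2215, 2.2213, 0.0001]), 'force': array([-0.359 ,  0.2672,  0.4626]), 'ft_torque': array([-0.0259, -0.0349, -0.0309]), 'gripper_force': 0.0, 'width': 0.9978939035102791}
```

View pics/b.png

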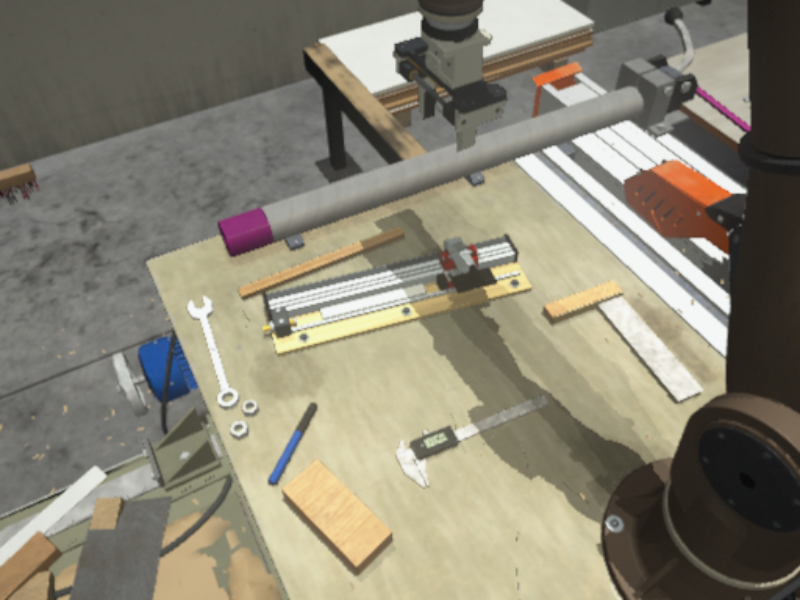

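View pics/c.png

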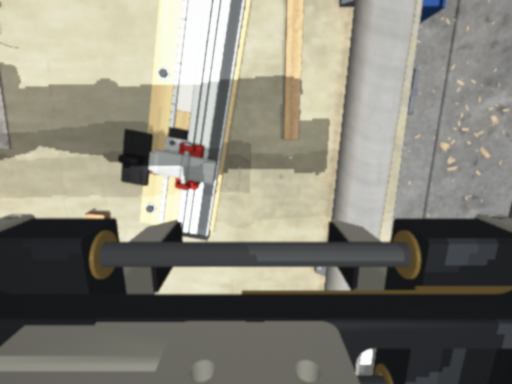

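Scene: the rail runs roughly along world y (end block near scene 280,320; tab near 475,280 in the 800-px picture), rotated about -11°. The wrist view shows the tab plate at about (135,158) and the pad at (178,133). Next I'll turn the gripper to straddle along the rail and get a closer wrist view.

>>> carry_out(
  claw=[9,9,9,9,9,9,2.4,2.4,2.4,2.4,2.4,2.4,2.4,2.4,2.4,2.4,2.4,2.4,2.4,2.4],
  delta_pos=[
    [0.5,-3.5,0],
    [0.5,-3.5,0],
    [0.5,-3.5,0],
    [0.5,-3.5,0],
    [0.5,-3.5,0],
    [0.5,-3.5,0],
    [0,0,0],
    [0,0,0],
    [0,0,0],
    [0,0,0],
    [0,0,0],
    [0,0,0],
    [0,0,0],
    [0,0,0],
    [0,0,0],
    [0,0,0],
    [0,0,0],
    [0,0,0],
    [0,0,0],
    [0,0,0],
  ],
  angular=[
    [0,0,0],
    [0,0,0],
    [0,0,0],
    [0,0,0],
    [0,0,0],
    [0,0,0],
    [0,0,0.147],
    [0,0,0.147],
    [0,0,0.147],
    [0,0,0.147],
    [0,0,0.147],
    [0,0,0.147],
    [0,0,0.147],
    [0,0,0.147],
    [0,0,0.147],
    [0,0,0.147],
    [0,0,0.147],
    [0,0,0.147],
    [0,0,0],
    [0,0,0],
  ],
)

```text
clock: 2.9
position: [0.415, 0.03, 0.2268]
ee_rot: [-3.128, 0.296, -0.0]
force: [-0.1, -0.6, -0.4]
width: 0.261
gripper_force: 0.0
```

Run:
```python
from h import *
np.set_printoptions(precision=4,suppress=True)
s=arm.observe();print(s["clock"],s["position"],s["ee_rot"],s["force"],s["width"])
p=arm.get_image("wrist");print(p["T"][:3,3])
for l in ["rail","end_face","tab","pad_face","strip"]:
    z={"rail":0,"end_face":.0165,"tab":.056,"pad_face":.013,"strip":.009}[l]
    for q in arm.place_of(l,p)[:2]: print(l,np.round(q["conf"],2),np.round(np.array(q["centre"])*[512,384],1),at_z(p,q["centre"],z))
cv2.imwrite("pics/d.png",cv2.resize(p["frame"],(800,600))[:,:,::-1])
np.savez("d.npz",**{k:p[k] for k in("frame","mtx","T")})
```

```text
2.9 [0.415  0.03   0.2268] [-3.1275  0.296  -0.0004] [-0.0877 -0.6361 -0.4465] 0.26145622403957436
[0.4797 0.0187 0.3848]
rail 0.88 [166.1 101. ] [0.5361 0.1304 0.    ]
end_face 0.97 [23.8 98.9] [0.5708 0.3063 0.0165]
tab 0.9 [243.7 129.7] [0.4792 0.032  0.056 ]
pad_face 0.43 [211.   96.2] [0.5289 0.0674 0.013 ]
strip 0.61 [129.6  99.2] [0.546  0.1747 0.009 ]
```

View pics/d.png

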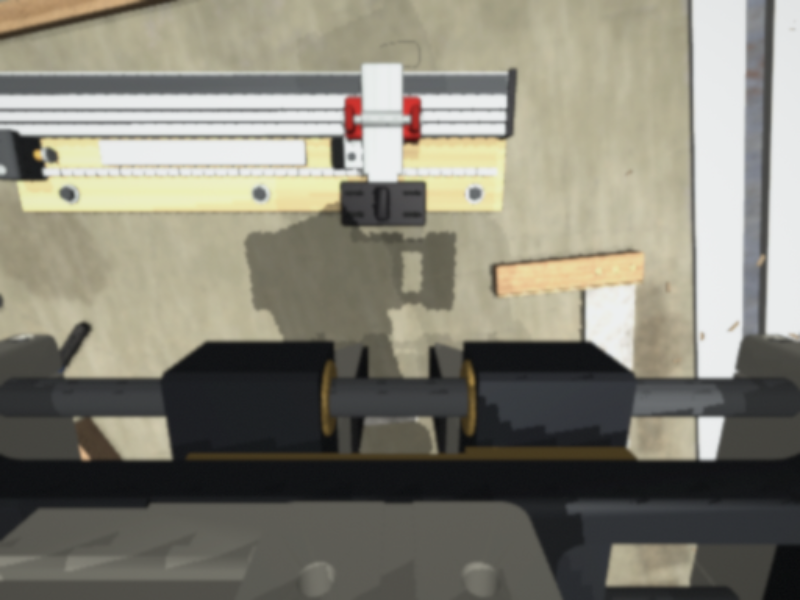

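The rail lies almost parallel to the image rows. The plate spans (341–426, 182–225) with its fin at about (382,203); the strip spans x 100–305, the pad is at about 338 and the screw tip at about 57, so the travel is about 60–65 mm.

Run:
```python
from h import *
np.set_printoptions(precision=4,suppress=True)
p=dict(np.load("d.npz"))
f=lambda u,v,z:at_z(p,[u/800,v/600],z)
a=f(22,212,.009);b=f(500,209,.009);d=a-b;print("yaw of rail y",np.degrees(np.arctan2(d[1],d[0])))
a2=f(20,71,.031);b2=f(510,70.5,.031);d2=a2-b2;print(np.degrees(np.arctan2(d2[1],d2[0])))
t=f(383.5,203.5,.056);print("tab",t,"fin",f(382,201,.07))
y=d/np.linalg.norm(d)
for n,u,v,z in [("screw",57,155,.0165),("striphi",100,153,.017),("striplo",305,153,.017),("pad",332,153,.03),("padlo",333,165,.012),("endface",48,150,.0165)]:
    q=f(u,v,z);print(n,q,(q-t)@y)
for l in["tab"]:pass
from scipy.spatial.transform import Rotation as R
s=arm.observe();M=R.from_rotvec(s["ee_rot"]).as_matrix();print(M)
print("tool delta to tab cm",M.T@(np.array([t[0],t[1],.056])-s["position"])*100)
```

```text
yaw of rail y 79.51886290557154
79.21916209617207
tab [0.4782 0.0301 0.056 ] fin [0.4802 0.0304 0.07  ]
screw [0.5674 0.2903 0.0165] 0.2720584482613859
striphi [0.5621 0.2543 0.017 ] 0.23570288084701424
striplo [0.5301 0.0874 0.017 ] 0.06577632138953164
pad [0.5243 0.0638 0.03  ] 0.04147386567296276
padlo [0.5171 0.0674 0.012 ] 0.043723358493035894
endface [0.5725 0.2961 0.0165] 0.2787024065511128
[[ 0.9816 -0.1909  0.0001]
 [-0.1909 -0.9816  0.    ]
 [ 0.0001 -0.     -1.    ]]
tool delta to tab cm [ 6.1963 -1.2208 17.0752]
```

>>> carry_out(
  claw=[2.4,2.4,2.4,2.4,2.4,2.4,2.4,2.4,2.4,2.4,2.4],
  delta_pos=[
    [2.1,-0.4,0],
    [2.1,-0.4,0],
    [2.0,-0.4,0],
    [0,0,3],
    [0,0,3],
    [0,0,3],
    [0,0,2],
    [0,0,1],
    [0,0,1],
    [0,0,1],
    [0,0,0],
  ],
  angular=[
    [0,0,-0.007],
    [0,0,0],
    [0,0,0],
    [0,0,0],
    [0,0,0],
    [0,0,0],
    [0,0,0],
    [0,0,0],
    [0,0,0],
    [0,0,0],
    [0,0,0],
  ],
  force=3,
)

```text
clock: 4.3
position: [0.4779, 0.0301, 0.0861]
ee_rot: [3.128, -0.292, -0.001]
force: [0.9, 0.2, 0.6]
width: 0.263
gripper_force: 0.0
```

Run:
```python
from h import *
p=arm.get_image("wrist");q=arm.get_image("side");np.savez("e.npz",**{k:p[k] for k in("frame","mtx","T")})
for l in ["tab"]:
    for r in arm.place_of(l,p)[:2]+arm.place_of(l,q)[:2]: print(l,r["conf"],r["centre"])
c=cv2.resize(q["frame"][100:270,180:380],(470,400),interpolation=cv2.INTER_CUBIC)
cv2.imwrite("pics/e.png",np.hstack([cv2.resize(p["frame"],(533,400))[:,:330+203],c])[:,:,::-1][:,:] if 0 else cv2.resize(np.hstack([cv2.resize(p["frame"],(533,400)),c]),(800,320))[:,:,::-1])
```

```text
tab 0.91 [0.4939, 0.5628]
tab 0.81 [0.5236, 0.4323]
```

View pics/e.png

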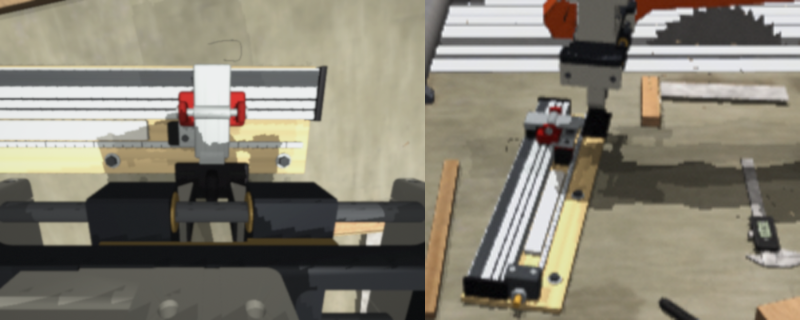

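The fingers sit centred either side of the plate's middle (about 190–235, 180 in the left half). Lowering to 10 mm above the plate, then narrowing onto the fin gently to check its position.

>>> carry_out(
  claw=[2.4,2.4,2.4,2.4,1.6,1.6,1.2,1.2,0.9,0.9,0.9],
  delta_pos=[
    [0,0,1],
    [0,0,0.5],
    [0,0,0.5],
    [0,0,0],
    [0,0,0],
    [0,0,0],
    [0,0,0],
    [0,0,0],
    [0,0,0],
    [0,0,0],
    [0,0,0],
  ],
  angular=[
    [0,0,0],
    [0,0,0],
    [0,0,0],
    [0,0,0],
    [0,0,0],
    [0,0,0],
    [0,0,0],
    [0,0,0],
    [0,0,0],
    [0,0,0],
    [0,0,0],
  ],
  force=3,
)

```text
clock: 5.6
position: [0.4782, 0.0301, 0.0668]
ee_rot: [3.128, -0.292, 0.0]
force: [-0.7, -1.6, 0.8]
width: 0.11
gripper_force: 3.0
```

>>> carry_out(
  claw=[0.9,0.9,0.9,0.9,0.9,0.9],
  delta_pos=[
    [0,0,0.3],
    [0,0,0.3],
    [0,0,0.3],
    [0,0,0.3],
    [0,0,0.1],
    [0,0,0],
  ],
  angular=[
    [0,0,0],
    [0,0,0],
    [0,0,0],
    [0,0,0],
    [0,0,0],
    [0,0,0],
  ],
)

```text
clock: 6.2
position: [0.4784, 0.0303, 0.0539]
ee_rot: [-3.128, 0.292, -0.001]
force: [-2.1, -0.5, 11.1]
width: 0.112
gripper_force: 9.3
```

>>> carry_out(
  claw=[0.9,0.9,0.9,0.9],
  delta_pos=[
    [0,0,0.2],
    [0,0,0.15],
    [0,0,0.1],
    [0,0,0],
  ],
  angular=[
    [0,0,0],
    [0,0,0],
    [0,0,0],
    [0,0,0],
  ],
)

```text
clock: 6.6
position: [0.4785, 0.0304, 0.0496]
ee_rot: [-3.128, 0.292, -0.001]
force: [-2.6, -1.0, 13.5]
width: 0.109
gripper_force: 10.7
```

>>> carry_out(
  claw=[0.9,0.9,0.9,0.9,0.9,0.9,0.9,0.9,0.9,0.9,0.9,0.9,0.9,0.9,0.9,0.9,0.9,0.9],
  delta_pos=[
    [0,0,0],
    [0,0,0],
    [0,-0.1,0],
    [0,-0.2,0],
    [0,-0.3,0],
    [0,-0.3,0],
    [0,-0.3,0],
    [0,-0.3,0],
    [0,-0.3,0],
    [0,-0.3,0],
    [0,-0.3,0],
    [0,-0.3,0],
    [0,-0.3,0],
    [0,-0.3,0],
    [0,-0.3,0],
    [0,-0.2,0],
    [0,-0.1,0],
    [0,0,0],
  ],
  angular=[
    [0,0,0],
    [0,0,0],
    [0,0,0],
    [0,0,0],
    [0,0,0],
    [0,0,0],
    [0,0,0],
    [0,0,0],
    [0,0,0],
    [0,0,0],
    [0,0,0],
    [0,0,0],
    [0,0,0],
    [0,0,0],
    [0,0,0],
    [0,0,0],
    [0,0,0],
    [0,0,0],
  ],
)

```text
clock: 8.4
position: [0.4858, 0.0691, 0.0497]
ee_rot: [-3.127, 0.291, -0.001]
force: [-2.7, 0.2, 12.7]
width: 0.108
gripper_force: 10.4
```

Run:
```python
from h import *
P=[arm.get_image(n) for n in("wrist","side","scene")]
s=arm.observe();print(s["position"],s["force"],s["width"],s["clock"])
p,q,r=[x["frame"] for x in P]
c=cv2.resize(p[50:242,0:256],(800,600),interpolation=cv2.INTER_CUBIC)
cv2.imwrite("pics/f.png",c[:,:,::-1])
c=np.hstack([cv2.resize(q[120:290,180:350],(400,400),interpolation=cv2.INTER_CUBIC),cv2.resize(r[130:250,150:350],(400,400)[:2],interpolation=cv2.INTER_CUBIC)])
cv2.imwrite("pics/g.png",c[:,:,::-1])
for l in("strip","pad_face","end_face","tab"):
  for x in P[:1]:
    for k in arm.place_of(l,x)[:1]:print(l,k["conf"],at_z(x,k["centre"],{"strip":.009,"pad_face":.013,"end_face":.0165,"tab":.05}[l]))
```

```text
[0.48582002 0.06909659 0.04967643] [-2.07139034 -0.31999445 12.43017617] 0.11118157490642346 8.55
strip 0.73 [0.54907937 0.18917807 0.009     ]
pad_face 0.75 [0.53150667 0.10652814 0.013     ]
tab 0.85 [0.48608283 0.07014259 0.05      ]
```

View pics/f.png

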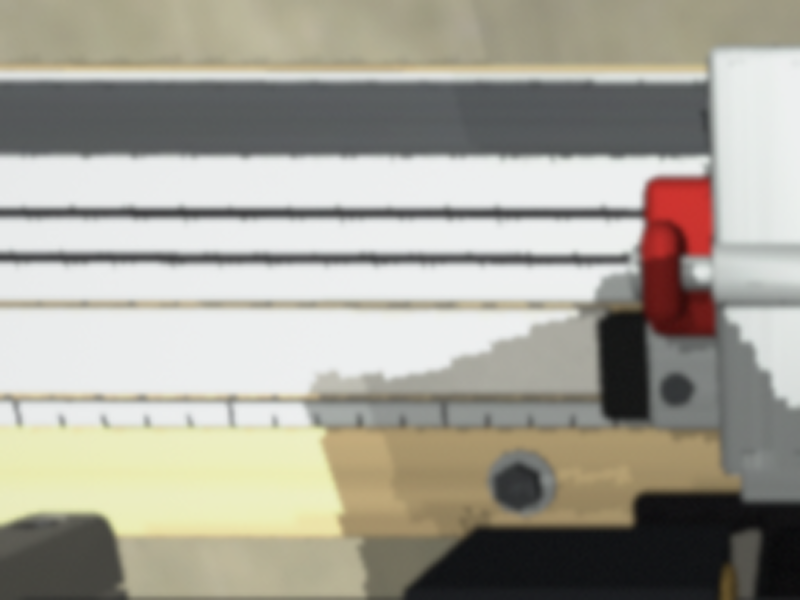

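The pad (600–645, 365) is against the strip and pushing it. Checking the gap to the screw in the other cameras.

View pics/g.png

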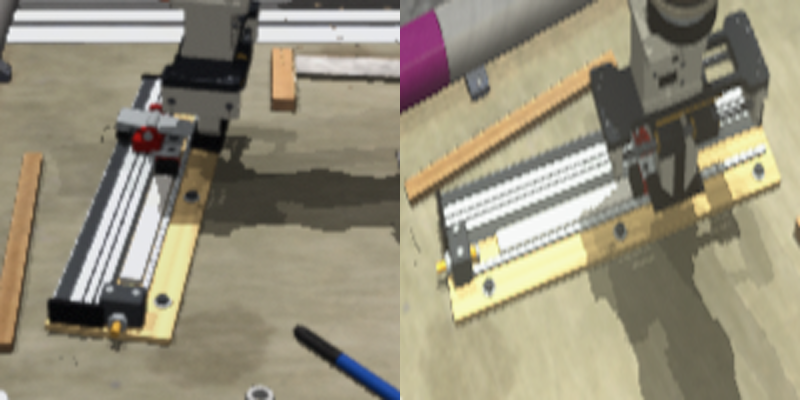

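>>> carry_out(
  claw=[0.9,0.9,0.9,0.9,0.9,0.9],
  delta_pos=[
    [0,-0.1,0],
    [0,-0.2,0],
    [0,-0.2,0],
    [0,-0.2,0],
    [0,-0.1,0],
    [0,0,0],
  ],
  angular=[
    [0,0,0],
    [0,0,0],
    [0,0,0],
    [0,0,0],
    [0,0,0],
    [0,0,0],
  ],
)

```text
clock: 9.35
position: [0.4873, 0.0769, 0.0497]
ee_rot: [-3.127, 0.292, -0.001]
force: [-2.3, 0.3, 13.8]
width: 0.108
gripper_force: 10.3
```

>>> carry_out(
  claw=[0.9,0.9,0.9,0.9,0.9],
  delta_pos=[
    [0,-0.1,0],
    [0,-0.1,0],
    [0,-0.1,0],
    [0,-0.1,0],
    [0,0,0],
  ],
  angular=[
    [0,0,0],
    [0,0,0],
    [0,0,0],
    [0,0,0],
    [0,0,0],
  ],
)

```text
clock: 9.85
position: [0.488, 0.0808, 0.0497]
ee_rot: [-3.127, 0.292, -0.001]
force: [-2.5, -0.1, 13.2]
width: 0.108
gripper_force: 10.3
```

Run:
```python
from h import *
q=arm.get_image("side");r=arm.get_image("scene");s=arm.observe();print(s["position"],s["force"])
a,b=q["frame"][220:270,205:265],r["frame"][180:230,160:220]
c=np.hstack([cv2.resize(x,(400,333),interpolation=cv2.INTER_CUBIC) for x in(a,b)])
cv2.imwrite("pics/i.png",c[:,:,::-1])
```

```text
[0.48803124 0.08078855 0.04968225] [-2.24075812 -1.14057047 13.25901203]
```

View pics/i.png

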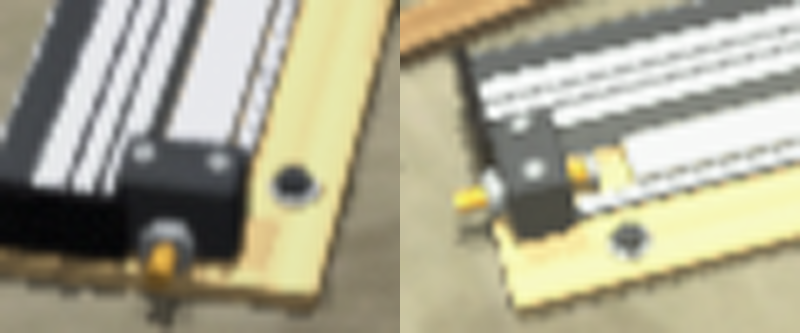

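The strip end (about 625,155, right half) is still about 7 mm short of the screw head (about 605,168). Continuing in small steps.

>>> carry_out(
  claw=[0.9,0.9,0.9,0.9,0.9],
  delta_pos=[
    [0,-0.08,0],
    [0,-0.08,0],
    [0,-0.08,0],
    [0,-0.06,0],
    [0,0,0],
  ],
  angular=[
    [0,0,0],
    [0,0,0],
    [0,0,0],
    [0,0,0],
    [0,0,0],
  ],
)

```text
clock: 10.45
position: [0.4886, 0.0837, 0.0497]
ee_rot: [-3.127, 0.292, -0.001]
force: [-1.6, -1.2, 13.0]
width: 0.111
gripper_force: 10.3
```

>>> carry_out(
  claw=[0.9,0.9,0.9],
  delta_pos=[
    [0,-0.06,0],
    [0,-0.05,0],
    [0,0,0],
  ],
  angular=[
    [0,0,0],
    [0,0,0],
    [0,0,0],
  ],
)

```text
clock: 10.75
position: [0.4888, 0.0847, 0.0497]
ee_rot: [-3.127, 0.292, -0.001]
force: [-2.4, 0.2, 12.3]
width: 0.109
gripper_force: 10.3
```

>>> carry_out(
  claw=[0.9,0.9,0.9],
  delta_pos=[
    [0,-0.05,0],
    [0,-0.05,0],
    [0,0,0],
  ],
  angular=[
    [0,0,0],
    [0,0,0],
    [0,0,0],
  ],
)

```text
clock: 11.05
position: [0.489, 0.0857, 0.0497]
ee_rot: [-3.127, 0.292, -0.001]
force: [-1.5, -0.7, 13.4]
width: 0.102
gripper_force: 10.3
```

>>> carry_out(
  claw=[0.9,0.9,0.9],
  delta_pos=[
    [0,-0.05,0],
    [0,-0.05,0],
    [0,0,0],
  ],
  angular=[
    [0,0,0],
    [0,0,0],
    [0,0,0],
  ],
)

```text
clock: 11.35
position: [0.4892, 0.0866, 0.0497]
ee_rot: [-3.127, 0.292, -0.001]
force: [-2.4, 0.2, 12.7]
width: 0.107
gripper_force: 10.3
```

>>> carry_out(
  claw=[0.9,0.9,0.9],
  delta_pos=[
    [0,-0.05,0],
    [0,-0.05,0],
    [0,0,0],
  ],
  angular=[
    [0,0,0],
    [0,0,0],
    [0,0,0],
  ],
)

```text
clock: 11.65
position: [0.4893, 0.0877, 0.0497]
ee_rot: [-3.127, 0.292, -0.001]
force: [-1.6, 0.0, 12.6]
width: 0.105
gripper_force: 10.3
```

>>> carry_out(
  claw=[0.9,0.9,0.9],
  delta_pos=[
    [0,-0.05,0],
    [0,-0.05,0],
    [0,0,0],
  ],
  angular=[
    [0,0,0],
    [0,0,0],
    [0,0,0],
  ],
)

```text
clock: 11.95
position: [0.4896, 0.0886, 0.0497]
ee_rot: [-3.127, 0.292, -0.001]
force: [-2.0, 0.5, 13.0]
width: 0.11
gripper_force: 10.3
```

>>> carry_out(
  claw=[0.9,0.9,0.9],
  delta_pos=[
    [0,-0.05,0],
    [0,-0.05,0],
    [0,0,0],
  ],
  angular=[
    [0,0,0],
    [0,0,0],
    [0,0,0],
  ],
)

```text
clock: 12.25
position: [0.4897, 0.0896, 0.0497]
ee_rot: [-3.127, 0.292, -0.001]
force: [-2.0, -0.1, 12.3]
width: 0.108
gripper_force: 10.3
```

>>> carry_out(
  claw=[0.9,0.9,0.9],
  delta_pos=[
    [0,-0.05,0],
    [0,-0.05,0],
    [0,0,0],
  ],
  angular=[
    [0,0,0],
    [0,0,0],
    [0,0,0],
  ],
)

```text
clock: 12.55
position: [0.4899, 0.0906, 0.0497]
ee_rot: [-3.127, 0.292, -0.001]
force: [-2.2, -0.3, 13.6]
width: 0.112
gripper_force: 10.3
```

>>> carry_out(
  claw=[0.9,0.9,0.9],
  delta_pos=[
    [0,-0.05,0],
    [0,-0.05,0],
    [0,0,0],
  ],
  angular=[
    [0,0,0],
    [0,0,0],
    [0,0,0],
  ],
)

```text
clock: 12.85
position: [0.4901, 0.0916, 0.0497]
ee_rot: [-3.127, 0.292, -0.001]
force: [-0.7, -0.8, 12.1]
width: 0.11
gripper_force: 10.3
```

>>> carry_out(
  claw=[0.9,0.9,0.9],
  delta_pos=[
    [0,-0.05,0],
    [0,-0.05,0],
    [0,0,0],
  ],
  angular=[
    [0,0,0],
    [0,0,0],
    [0,0,0],
  ],
)

```text
clock: 13.15
position: [0.4903, 0.0925, 0.0497]
ee_rot: [-3.127, 0.292, -0.001]
force: [-2.2, -0.7, 13.4]
width: 0.109
gripper_force: 10.3
```

>>> carry_out(
  claw=[0.9,0.9,0.9],
  delta_pos=[
    [0,-0.05,0],
    [0,-0.05,0],
    [0,0,0],
  ],
  angular=[
    [0,0,0],
    [0,0,0],
    [0,0,0],
  ],
)

```text
clock: 13.45
position: [0.4903, 0.0929, 0.0496]
ee_rot: [-3.128, 0.293, -0.001]
force: [-3.1, -2.7, 13.0]
width: 0.105
gripper_force: 10.5
```

>>> carry_out(
  claw=[0.9],
  delta_pos=[
    [0,0,0],
  ],
  angular=[
    [0,0,0],
  ],
)

```text
clock: 13.55
position: [0.4903, 0.0929, 0.0496]
ee_rot: [-3.128, 0.293, -0.001]
force: [-3.0, -2.2, 13.0]
width: 0.114
gripper_force: 10.5
```

```bash
cat > f.py <<'E'
from h import *
F=[]
for i in range(4):
    arm.get_image("side"); s=arm.observe(); F.append(s["force"])
F=np.array(F);d=np.array([.186,.9825,0]);print((F@d).round(2),F.mean(0).round(2),"along",(F@d).mean().round(2),s["position"].round(5),s["clock"])
E
python3 f.py
```

```text
[-2.31 -3.41 -2.3  -4.18] [-2.63 -2.61 12.96] along -3.05 [0.49035 0.09296 0.04965] 13.75
```

>>> carry_out(
  claw=[0.9,0.9,0.9,0.9],
  delta_pos=[
    [0,-0.03,0],
    [0,-0.03,0],
    [0,0,0],
    [0,0,0],
  ],
  angular=[
    [0,0,0],
    [0,0,0],
    [0,0,0],
    [0,0,0],
  ],
)

```text
clock: 14.15
position: [0.4904, 0.0931, 0.0496]
ee_rot: [3.128, -0.293, 0.001]
force: [-1.1, -2.5, 13.9]
width: 0.11
gripper_force: 10.6
```

```bash
python3 f.py
```

```text
[-4.4  -3.97 -4.1  -4.92] [-2.5  -3.95 13.56] along -4.35 [0.49039 0.09312 0.04963] 14.35
```

>>> carry_out(
  claw=[0.9,0.9,0.9,0.9,0.9],
  delta_pos=[
    [0,-0.03,0],
    [0,-0.03,0],
    [0,-0.03,0],
    [0,0,0],
    [0,0,0],
  ],
  angular=[
    [0,0,0],
    [0,0,0],
    [0,0,0],
    [0,0,0],
    [0,0,0],
  ],
)

```text
clock: 14.85
position: [0.4904, 0.0935, 0.0496]
ee_rot: [3.127, -0.294, 0.0]
force: [-2.2, -4.7, 13.8]
width: 0.107
gripper_force: 10.8
```

```bash
python3 f.py
```

```text
[-5.52 -5.36 -6.03 -5.39] [-3.05 -5.1  13.35] along -5.57 [0.49044 0.09351 0.04957] 15.05
```

>>> carry_out(
  claw=[0.9,0.9,0.9,0.9,0.9],
  delta_pos=[
    [0,-0.03,0],
    [0,-0.02,0],
    [0,0,0],
    [0,0,0],
    [0,0,0],
  ],
  angular=[
    [0,0,0],
    [0,0,0],
    [0,0,0],
    [0,0,0],
    [0,0,0],
  ],
)

```text
clock: 15.55
position: [0.4905, 0.0937, 0.0496]
ee_rot: [3.127, -0.294, 0.0]
force: [-2.5, -6.7, 14.3]
width: 0.109
gripper_force: 10.9
```

>>> carry_out(
  claw=[0.9,0.9,0.9,0.9],
  delta_pos=[
    [0,0,-0.1],
    [0,0,-0.1],
    [0,0,0],
    [0,0,0],
  ],
  angular=[
    [0,0,0],
    [0,0,0],
    [0,0,0],
    [0,0,0],
  ],
)

```text
clock: 15.95
position: [0.4905, 0.0937, 0.0515]
ee_rot: [3.127, -0.294, 0.0]
force: [-2.2, -6.1, 11.2]
width: 0.11
gripper_force: 8.7
```

```bash
python3 f.py
```

```text
[-6.38 -6.83 -6.33 -6.64] [-2.08 -6.27 12.03] along -6.55 [0.49042 0.09368 0.05143] 16.15
```

Total push is 6.5 N, so about 5.7 N on the strip. Releasing the tab slowly.

>>> carry_out(
  claw=[0.9,0.9,0.9,0.9,0.9,0.9,0.9,0.9,0.9,0.9],
  delta_pos=[
    [0,0,-0.1],
    [0,0,-0.1],
    [0,0,-0.1],
    [0,0,-0.05],
    [0,0,-0.05],
    [0,0,-0.05],
    [0,0,-0.05],
    [0,0,-0.1],
    [0,0,0],
    [0,0,0],
  ],
  angular=[
    [0,0,0],
    [0,0,0],
    [0,0,0],
    [0,0,0],
    [0,0,0],
    [0,0,0],
    [0,0,0],
    [0,0,0],
    [0,0,0],
    [0,0,0],
  ],
)

```text
clock: 17.15
position: [0.4903, 0.0936, 0.0568]
ee_rot: [3.126, -0.294, -0.0]
force: [0.4, -6.1, 1.5]
width: 0.113
gripper_force: 3.0
```

```bash
python3 f.py
```

```text
[-5.63 -4.35 -5.   -5.04] [ 1.03 -5.29  1.45] along -5.0 [0.49031 0.09366 0.05673] 17.35
```

>>> carry_out(
  claw=[1.4,2.0,2.4,2.4,2.4,2.4,2.4,2.4,2.4,2.4,2.4,2.4],
  delta_pos=[
    [0,0,0],
    [0,0,0],
    [0,0,0],
    [0,0,0],
    [0,0,-0.3],
    [0,0,-0.7],
    [0,0,-1],
    [0,0,-2],
    [0,0,-3],
    [0,0,-3],
    [0,0,-2],
    [0,0,0],
  ],
  angular=[
    [0,0,0],
    [0,0,0],
    [0,0,0],
    [0,0,0],
    [0,0,0],
    [0,0,0],
    [0,0,0],
    [0,0,0],
    [0,0,0],
    [0,0,0],
    [0,0,0],
    [0,0,0],
  ],
)

```text
clock: 18.55
position: [0.4923, 0.0956, 0.1809]
ee_rot: [-3.126, 0.292, -0.009]
force: [-0.1, -0.8, -0.7]
width: 0.264
gripper_force: 0.0
```

Run:
```python
from h import *
p=arm.get_image("wrist");r=arm.get_image("scene");s=arm.observe();print(s["position"],s["force"],s["clock"])
c=np.hstack([cv2.resize(p["frame"],(533,400)),cv2.resize(r["frame"][150:230,160:300],(467,400),interpolation=cv2.INTER_CUBIC)])
cv2.imwrite("pics/j.png",cv2.resize(c,(800,320))[:,:,::-1])
```

```text
[0.49057751 0.0952009  0.17798421] [-0.95920285 -0.43700745 -0.32215248] 18.65
```

View pics/j.png

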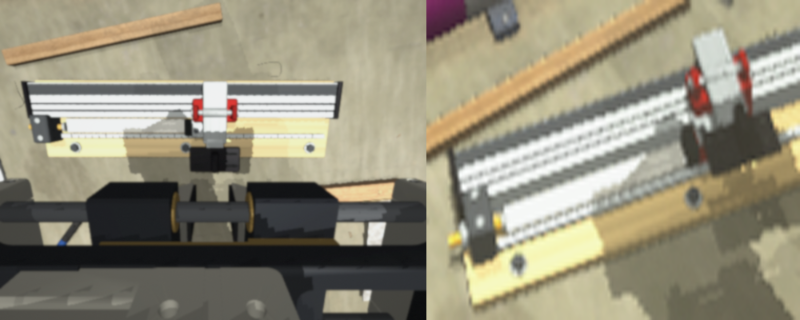

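The strip fills the space between the screw head (about 62,128 left; 500,225 right) and the pad (187,127), and it lies straight. The tab is up and the gripper is clear, so I'm handing in.

```bash
python3 -c "
from cell import arm
print(arm.sign_off())"
```

```text
the job is handed in; nothing more can be done
None
```

I clamped the strip between the end screw and the jaw pad, with an estimated 5.7 N on it just before the brake took over. The tab is up, the gripper is clear, and the job is handed in at about 19 s. The hand-in gave no verdict, and I couldn't measure the clamping force after letting go.

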